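# Open the splash cover and trim the dark chocolate tank

## Robot

A 7-joint arm with a two-finger parallel gripper is mounted at the origin on the work surface. World frame = base frame: x ahead of the robot, y to its left, z up, the work surface at z = 0. Lengths are in m, angles in rad, forces in N, time in s.
With the tool pointing down it reaches from about 0.4 to 0.85 m from the base axis. Payload 4.5 kg.
Tool frame: the origin (TCP) lies where the fingers leave the gripper's body, on its centre line; the fingertips stand 64 mm ahead of it and the grasp point (between the pads) lies 45 mm ahead of it; z points along the fingers, y is the direction in which the jaws open and shut (so a half turn about z gives the same grasp; the last joint's range is limited). The gripper opens to 88 mm and grips with 3 to 60 N. Pads are 18 mm wide; open, the fingers measure 123 mm over their backs; the gripper's body (75 mm by 187 mm) begins 45 mm behind the grasp point.
Start: joints at [-1.274, 0.689, -0.195, 1.565, 0.157, 0.902, -0.215], TCP at [0.162, 0.604, 0.303] pointing down, gripper open.
Joint ranges: [-3.01, 3.01], [-0.46, 2.08], [-1.47, 1.51], [0.13, 2.56], [-1, 4.14], [0.04, 2.09], [-2.66, 2.66]. Speed limits (rad/s): [2.57, 2.57, 3.14, 3.14, 3.14, 3.14, 3.14].

## Interface

Orientations are given as a unit quaternion [x, y, z, w].
In Python, from plant import monitor, snapshot, workorder, finder gives the robot as it stands.
- The arm moves only by the tool carry_out, never from a script. Its argument "motion" is one flat list of numbers, 6 for each row, row after row: the shift along the tool's x, y, z in cm, then the turn, a rotation vector about the tool's x, y, z in rad. In form: [x, y, z, rx, ry, rz, x, y, z, rx, ry, rz, ...]. A call has 1 to 8 rows; each row shifts and turns the commanded pose from where the row before left it, along the tool's axes as they then stand; what a row does not reach is not made up. A row lasts 1/8 s, in which the tool goes at most 62.5 mm and 10.7 degrees, less where a joint would pass 70% of its speed; a pose out of reach is approached as far as the arm can. A call with a gripper value outside its range is refused whole. "hand" is the finger opening in cm, from 0 to 8.81, set as the call begins (left out, the last holds). The fingers move at their own pace and stop on an object; "grip_force" is the grip in N (left out, the last holds). Time passes only in rows, so rows that do not move let the fingers close. It gives the time, the measured TCP pose, the force and the opening at its end, in the units of the state.
- monitor.get_state(): the state, without advancing time (a new reading comes with each control period).
- snapshot(name): name is "scene" or "side" or "wrist"; returns a dict with "frame" (480x640x3 uint8, red, green, blue), "range_z" (480x640 float32, m along the optical axis (not along the pixel's ray), 0 where there is no reading), "fx", "fy", "cx", "cy" (pixels), "rvec" (rotation vector, rad) and "tvec" (3), from world to camera coordinates, as OpenCV has them; the wrist camera has in their place "hand_eye" (4x4, takes a point from camera to tool coordinates, whose origin is the TCP and whose axes are the flange's). Camera axes: x right, y down, z forward; pixel columns grow to the right and rows downward; lengths in m; the calibration is good to about 2 mm. A picture is of the moment at which its call begins: read the wrist's pose just before it.
- workorder.finish_job(): hands the job in, once; it reports no verdict.
Trained networks look in a picture, given as the dict that the camera call returned (one of the last four; its "shot" number tells which), for a name from the list of things; names that differ only in an ending like _2 or _b are one class to them, and where a whole thing is asked for, a point or a joint stands for the part that bears it (a point fixed in the world has none). Each returns a list of dicts, best first, with "p" (0 to 1); they miss things now and then, are a little off and sometimes report something else, mostly with a low value. They report only what shows in the picture. A call takes as long as a camera call. They do not tell look-alikes from the thing itself.
- finder.masks_of(picture, thing): "pixels" (480x640 bool, what is visible of it) and "extent" ([left, top, right, bottom] in pixels, round what is visible of it).
The state is a dict: "clock": time; "q": joint angles; "qd": joint speeds; "joint_torque": joint torques, N m; "tool_pos": TCP position; "eef_rot": TCP orientation; "contact_force": force on the tool from outside, world axes, zero at the start; "moment": the same for the moment, N m; "opening": opening from 0.0 (shut) to 1.0 (fully open).
Only numpy, scipy, OpenCV 4.12 (cv2) and the standard library are available. Lean on these libraries where they do the work, as an engineer would, in place of code of your own. Each camera call takes 0.05 s, during which the arm holds its last target. There are 200 camera calls.

## Task

Two control boxes stand on the chocolate bench. On the one with the dark brown cover, flip the cover up and over its far hinge so that it stays propped open by itself, then turn the black knob beneath it clockwise until its white pointer points at the red mark. Leave the cream cover of the other box shut.

Things in the scene. Friction and masses are not known exactly. Their poses are not given: they have to be found in the camera images.
- dark_box: control box to operate: steel, bolted down, 170 (x) x 130 (y) x 60 mm high, dark brown plate in front, dark brown flip cover. Origin on the bench under the knob's axis; x points to the hinge side (away from the robot), y left, z up. Hinge line along y at x=+70, z=115 mm, on two posts at y=+-59 mm, up to z=122. Shut cover: level plate 104 mm wide, top z=118, front wall at x=-38 mm
- dark_ball (a point): centre of the black ball handle, 22 mm in diameter, on a level 10 mm stalk from the front of the brown cover; when shut at box x=-73, y=0, z=115 mm; it circles the hinge line at radius 143 mm. Under it is free space down to the box top (z=60). Pinched from above along the box's y, it pivots between the fingers as the cover swings, so a gripper can keep pointing down
- dark_cover (a joint): angle of the brown cover about its far hinge, rad: 0 shut, 1.57 upright, 2.5 leaning back on its stop. It weighs about 120 g and swings freely: let go below about 1.6 it falls shut, beyond about 1.8 it falls open on to the stop and stays there
- dark_knob (a joint): angle of the black knob under the brown cover, rad, 0 to 2.2, clockwise from above; stays where left (0.05 N m). White pointer at 0: along box -x (robot side); at 1.57: along box +y; the red mark on the box top is at 1.30. Grip: an upright bar on the box's z axis, 42 mm long along the pointer, 14 mm wide, z=72 to 104 mm, on a 44 mm round foot (z=66 to 74)
- white_cover (a joint): angle of the cream cover of the other control box, which is built like the brown one and stands beside it: 0 shut, grows as it opens
There are look-alikes about, which are no part of the job. Leave any orange look-alike of the part that bears white_cover alone.

How it is judged:
By the outcome, as a careful person would: the job done as asked, in the order asked, and still so for the second after the job is handed in, with the robot touching nothing.
It also fails if it takes over 54 s, if anything falls off the work surface, if the arm or the gripper's body presses on something with over 40 N, if the wrist force passes 120 N, or if a joint passes its speed limit or range.

## Working session

There is one attempt and no reset: what is moved stays moved. The work goes in short steps, Python scripts to look and compute and a tool call to move; the robot and the scene stay as the last step left them, time stands still between calls to the robot, and variables do not carry over. Pictures are saved under pics/ and viewed, about 8 in all and at most 12, crops included, and the job is handed in when it is done.

Besides the shell and the picture viewer there is one more tool, called after "Call:" as name(argument=value, ...), one argument or row to a line, values as JSON. carry_out: Moves the arm, as the interface text tells. Its arguments: {"type":"object","properties":{"motion":{"type":"array"},"hand":{"type":"number"},"grip_force":{"type":"number"}},"required":["motion"]}

```bash
mkdir -p pics; ls
cat > h.py <<'E'
import numpy as np,cv2
from plant import monitor,snapshot,workorder,finder
from scipy.spatial.transform import Rotation as R
def pts(s,mask=None):
    z=s["range_z"];v,u=np.nonzero((z>0) if mask is None else (mask&(z>0)))
    d=z[v,u];c=np.c_[(u-s["cx"])*d/s["fx"],(v-s["cy"])*d/s["fy"],d]
    if "hand_eye" in s:
        T=np.array(s["hand_eye"]);c=c@T[:3,:3].T+T[:3,3]
        st=s["st"];return R.from_quat(st["eef_rot"]).apply(c)+st["tool_pos"],u,v
    M=cv2.Rodrigues(np.array(s["rvec"],float))[0]
    return (c-np.array(s["tvec"]).ravel())@M,u,v
def snap(n):
    st=monitor.get_state();s=snapshot(n)
    if n=="wrist":s["st"]=st
    return s
def save(s,f):cv2.imwrite("pics/"+f,s["frame"][:,:,::-1])
E
python3 - <<'E'
from h import *
print(monitor.get_state())
for n in("scene","side"):
    s=snap(n);save(s,n+"0.png")
    for t in("dark_box","dark_ball","dark_cover","dark_knob","white_cover"):
        for m in finder.masks_of(s,t):
            p,u,v=pts(s,m["pixels"])
            print(n,t,round(m["p"],2),np.round(m["extent"]),len(p),np.round(np.median(p,0),3) if len(p) else "",np.round(np.percentile(p,[2,98],0),3).tolist() if len(p) else "")
a=cv2.imread("pics/scene0.png");b=cv2.imread("pics/side0.png")
E
```

```text
pics
{'clock': 0.0, 'q': array([-1.27417575,  0.69000979, -0.19452382,  1.56631696,  0.15732352,
        0.90250353, -0.21510076]), 'qd': array([-3.11703532e-04, -8.21255919e-04, -9.53365881e-05,  1.02097602e-03,
        1.24831575e-04, -9.09519203e-04, -1.00639943e-03]), 'joint_torque': array([ 2.22352724e-04, -5.27577817e+01, -1.26685783e+00, -1.53432530e+01,
       -5.26022469e-02,  6.52948205e-03,  1.73230951e-04]), 'tool_pos': array([0.16228629, 0.60303925, 0.30190129]), 'eef_rot': array([ 1.30981538e-01,  9.91384379e-01, -9.19980775e-04, -4.96064282e-05]), 'contact_force': array([ 0.07886664,  0.3784774 , -0.81400165]), 'moment': array([ 0.02652767, -0.00259027, -0.03207594]), 'opening': 1.0012561904038852}
scene dark_box 0.6 [375. 142. 492. 247.] 7532 [0.508 0.154 0.075] [[0.413, 0.115, 0.009], [0.579, 0.236, 0.122]]
scene dark_cover 0.61 [402. 142. 490. 205.] 3344 [0.506 0.176 0.118] [[0.427, 0.132, 0.08], [0.567, 0.232, 0.123]]
scene white_cover 0.95 [ 91. 241. 194. 316.] 4741 [ 0.216 -0.282  0.118] [[0.138, -0.337, 0.08], [0.277, -0.218, 0.123]]
scene white_cover 0.85 [299.
[... 437 characters left out ...]
e dark_cover 0.25 [362. 193. 456. 276.] 4284 [ 0.51  -0.15   0.118] [[0.44, -0.196, 0.067], [0.586, -0.084, 0.123]]
side dark_knob 0.18 [247. 110. 349. 210.] 6674 [0.479 0.148 0.062] [[0.405, 0.114, 0.007], [0.567, 0.24, 0.122]]
side white_cover 0.96 [362. 194. 454. 276.] 4197 [ 0.51  -0.15   0.118] [[0.44, -0.196, 0.071], [0.585, -0.086, 0.123]]
side white_cover 0.71 [236. 320. 341. 432.] 6995 [ 0.202 -0.286  0.118] [[0.133, -0.339, 0.073], [0.271, -0.221, 0.123]]
side white_cover 0.21 [248. 110. 348. 211.] 6555 [0.479 0.148 0.062] [[0.405, 0.114, 0.009], [0.565, 0.238, 0.122]]
side white_cover 0.18 [258. 112. 338. 175.] 2669 [0.49  0.173 0.118] [[0.42, 0.132, 0.074], [0.564, 0.233, 0.123]]
```

View pics/scene0.png

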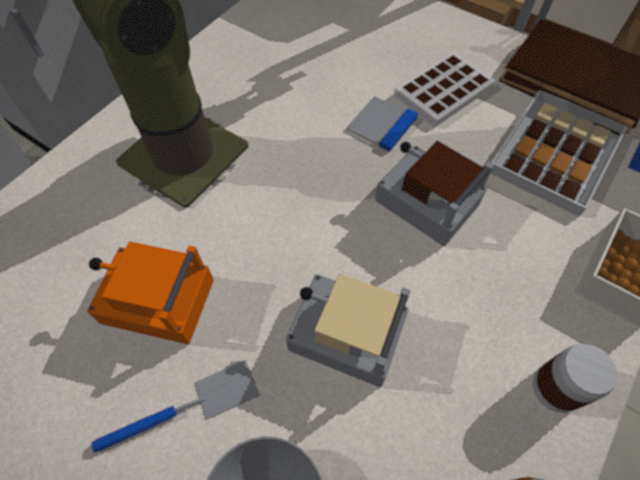

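View pics/side0.png

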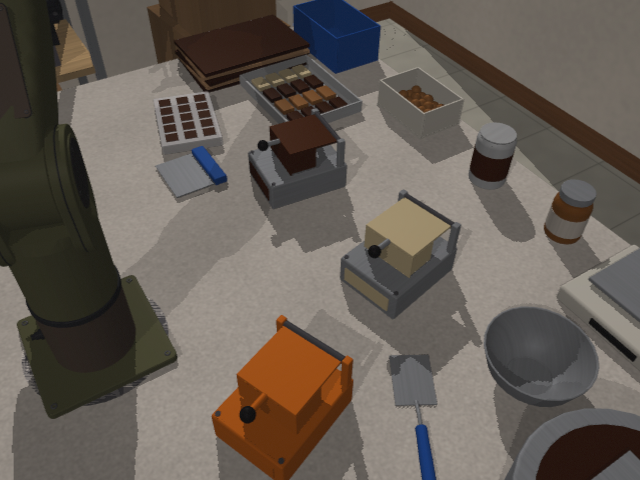

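Scene view: brown-cover box at about (440,190), its ball at (405,147). The cream box is at (350,325), and the orange look-alike is at (150,290). In the side view the brown ball is at (263,146). Next I measure the box's pose.

Run:
```python
from h import *
for n,roi,ball in(("scene",(370,135,500,250),(405,147)),("side",(240,100,355,215),(263,146))):
    s=snap(n);f=s["frame"].astype(int)
    p,u,v=pts(s);c=f[v,u]
    k=(u>roi[0])&(u<roi[2])&(v>roi[1])&(v<roi[3])
    top=k&(abs(p[:,2]-.118)<.004)&(c[:,0]>c[:,2]+15)
    q=p[top]; r=cv2.minAreaRect(q[:,:2].astype(np.float32)*1000);print(n,"cover",len(q),r,q.mean(0))
    bt=k&(abs(p[:,2]-.060)<.006)
    r=cv2.minAreaRect(p[bt][:,:2].astype(np.float32)*1000);print("boxtop",bt.sum(),r)
    b=(abs(u-ball[0])<8)&(abs(v-ball[1])<8)&(c.max(1)<45)&(p[:,2]>.09)
    print("ball",b.sum(),np.median(p[b],0),p[b].min(0),p[b].max(0))
    # posts
    po=k&(p[:,2]>.1195)&(p[:,2]<.13)
    print("post",np.round(p[po][:30:3],3).tolist())
```

```text
scene cover 2547 ((508.1858215332031, 184.50112915039062), (106.97480010986328, 101.69407653808594), 84.45808410644531) [0.50858164 0.18280838 0.11812512]
boxtop 2174 ((494.8363037109375, 185.27378845214844), (131.81622314453125, 170.30262756347656), 83.63823699951172)
ball 60 [0.42350577 0.18733613 0.12259958] [0.41560665 0.18175867 0.11549548] [0.42936616 0.19475807 0.12859012]
post [[0.416, 0.2, 0.122], [0.415, 0.195, 0.123], [0.421, 0.195, 0.128], [0.415, 0.192, 0.124], [0.42, 0.192, 0.127], [0.425, 0.195, 0.127], [0.416, 0.19, 0.123], [0.421, 0.19, 0.127], [0.425, 0.195, 0.125], [0.465, 0.228, 0.12]]
side cover 1601 ((506.74957275390625, 183.53878784179688), (108.17829132080078, 105.18915557861328), 84.90498352050781) [0.50467974 0.18149351 0.11840039]
boxtop 1870 ((492.52056884765625, 182.326416015625), (132.12783813476562, 171.35720825195312), 83.92254638671875)
ball 83 [0.41733839 0.18735493 0.12192826] [0.41050245 0.18039839 0.11046985] [0.42836785 0.19625647 0.12824097]
post [[0.576, 0.244, 0.121], [0.567, 0.242, 0.122], [0.572, 0.237, 0.124], [0.566, 0.241, 0.121], [0.571, 0.236, 0.122], [0.563, 0.24, 0.12], [0.567, 0.233, 0.123], [0.573, 0.232, 0.121], [0.569, 0.232, 0.12], [0.564, 0.228, 0.122]]
```

Call:
carry_out(
  motion=[0,0,0,0,0,-0.157,-3,-3.8,0,0,0,0,-3,-3.8,0,0,0,0,-3,-3.8,0,0,0,0,-3,-3.8,0,0,0,0,-3,-3.8,0,0,0,0,-3,-3.8,0,0,0,0,-3,-3.8,0,0,0,0],
  hand=6,
)

```text
clock: 1.7
tool_pos: [0.344, 0.3157, 0.303]
eef_rot: [0.053, 0.999, 0.0, 0.0]
contact_force: [0.6, -0.7, 0.6]
opening: 0.683
```

Call:
carry_out(
  motion=[-3,-3.8,0,0,0,0,-3,-3.8,0,0,0,0,0,0,0,0,0,0,0,0,0,0,0,0],
)

```text
clock: 2.2
tool_pos: [0.3946, 0.2357, 0.3029]
eef_rot: [0.053, 0.999, 0.001, 0.0]
contact_force: [0.0, 0.7, -0.7]
opening: 0.684
```

```bash
cat >> h.py <<'E'
C=np.array([0.4937,0.1838]);YAW=-0.105
def box(p):
    p=np.asarray(p,float);c,s=np.cos(YAW),np.sin(YAW);d=p[...,:2]-C
    return np.concatenate([np.stack([c*d[...,0]+s*d[...,1],-s*d[...,0]+c*d[...,1]],-1),p[...,2:]],-1)
def world(b):
    c,s=np.cos(YAW),np.sin(YAW);return np.array([C[0]+c*b[0]-s*b[1],C[1]+s*b[0]+c*b[1],b[2]])
def rep():
    st=monitor.get_state();r=R.from_quat(st["eef_rot"])
    gp=st["tool_pos"]+r.apply([0,0,.045])
    print("t",round(st["clock"],2),"tcp",np.round(st["tool_pos"],4),"grasp box",np.round(box(gp)*1000,1),"jaw deg",np.round(np.degrees(np.arctan2(*r.apply([0,1,0])[1::-1])),1),"z",np.round(r.apply([0,0,1]),3),"q",np.round(st["q"],2),"F",np.round(st["contact_force"],1),"open",round(st["opening"],3))
    return st
E
python3 - <<'E'
from h import *
rep()
s=snap("wrist");save(s,"w1.png")
p,u,v=pts(s);c=s["frame"][v,u].astype(int)
b=box(p)*1000
top=(abs(b[:,2]-118)<4)&(c[:,0]>c[:,2]+12)&(abs(b[:,0])<90)&(abs(b[:,1])<80)
r=cv2.minAreaRect(b[top][:,:2].astype(np.float32));print("cover",top.sum(),r)
bl=(abs(b[:,0]+73)<25)&(abs(b[:,1])<25)&(b[:,2]>98)&(c.max(1)<60)
print("ball",bl.sum(),np.median(b[bl],0),np.percentile(b[bl],[3,97],0).round(1))
bt=(abs(b[:,2]-60)<4)&(abs(b[:,0])<100)&(abs(b[:,1])<80)
print("box",cv2.minAreaRect(b[bt][:,:2].astype(np.float32)))
E
```

```text
t 2.2 tcp [0.3946 0.2357 0.3029] grasp box [-104.    41.3  257.9] jaw deg 84.0 z [ 0.     0.001 -1.   ] q [-0.44  0.49 -0.3   2.04  0.23  0.64  0.57] F [ 0.   0.7 -0.7] open 0.684
cover 10043 ((14.435707092285156, 7.043270111083984), (121.72077178955078, 106.63970184326172), 89.18670654296875)
ball 1712 [-92.59897148   3.61422026 239.61011159] [[-97.7  -5.4 115.6]
 [-66.   11.  300. ]]
box ((-10.06707763671875, 2.1487503051757812), (149.46453857421875, 129.51234436035156), 0.32441312074661255)
```

View pics/w1.png

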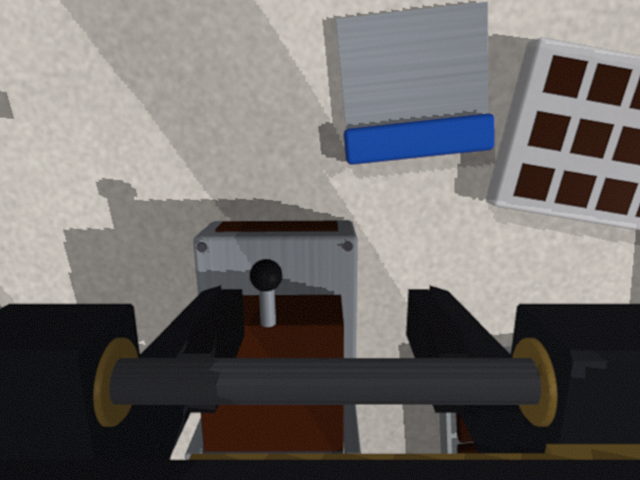

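Wrist view: the brown cover sits below the open fingers, with its ball at (266,275) and the box's front edge at row 228. I'll measure the ball with the fingers left out.

Run:
```python
from h import *
s=snap("wrist");s["st"]=monitor.get_state()
p,u,v=pts(s);c=s["frame"][v,u].astype(int);b=box(p)*1000
bl=(abs(u-266)<18)&(abs(v-275)<18)&(c.max(1)<70)&(b[:,2]>100)&(b[:,2]<135)
print("ball",bl.sum(),np.median(b[bl],0),np.percentile(b[bl],[2,98],0).round(1))
for r in (235,245,255):  # box edges at top
    k=(v==r)&(abs(b[:,2]-60)<4);print(r,b[k][[0,-1]].round(1).tolist())
k=(abs(u-300)<2)&(abs(b[:,2]-60)<4);print("front",b[k][0].round(1))
k=(v==340)&(abs(b[:,2]-118)<4)&(c[:,0]>c[:,2]+12);print("cover",b[k][[0,-1]].round(1).tolist())
k=(abs(u-300)<2)&(abs(b[:,2]-118)<3);print("coverfront",b[k][0].round(1))
```

```text
ball 841 [-75.42208648   3.21394399 121.81224658] [[-83.   -6.6 114.1]
 [-64.9  12.  125.6]]Traceback (most recent call last):
  File "<stdin>", line 7, in <module>
IndexError: index 0 is out of bounds for axis 0 with size 0
```

Call:
carry_out(
  motion=[-3.05,-3.9,0,0,0,0,0,0,4.8,0,0,0,0,0,4.8,0,0,0,0,0,4.6,0,0,0,0,0,0,0,0,0,0,0,0,0,0,0],
)

```text
clock: 3.05
tool_pos: [0.4211, 0.1941, 0.1618]
eef_rot: [0.052, 0.999, 0.001, 0.001]
contact_force: [-0.4, 0.5, 0.5]
opening: 0.678
```

Call:
carry_out(
  motion=[0,0,0,0,0,0,0,0,0,0,0,0,0,0,0,0,0,0,0,0,0,0,0,0,0,0,0,0,0,0,0,0,0,0,0,0],
  hand=0.5,
  grip_force=10,
)

```text
clock: 3.8
tool_pos: [0.4212, 0.1935, 0.1609]
eef_rot: [0.053, 0.999, 0.001, 0.0]
contact_force: [-0.7, 1.7, 4.1]
opening: 0.233
```

Run:
```python
from h import *
rep()
```

```text
t 3.8 tcp [0.4212 0.1935 0.1609] grasp box [-73.1   2.1 115.9] jaw deg 84.0 z [ 0.001  0.001 -1.   ] q [-0.44  0.75 -0.14  2.16  0.39  0.25  0.54] F [-0.7  1.7  4.1] open 0.233
```

Call:
carry_out(
  motion=[-0.29,0,-2.84,0,0,0,-0.85,0,-2.73,0,0,0,-1.37,0,-2.5,0,0,0,-1.84,0,-2.19,0,0,0,0,0,0,0,0,0],
)

```text
clock: 4.42
tool_pos: [0.465, 0.189, 0.2646]
eef_rot: [0.053, 0.999, 0.001, 0.001]
contact_force: [-0.8, 3.1, 0.9]
opening: 0.233
```

Call:
carry_out(
  motion=[-2.23,0,-1.77,0,0,0,-2.55,0,-1.3,0,0,0,-2.75,0,-0.76,0,0,0,-2.85,0,-0.2,0,0,0,-2.83,0,0.36,0,0,0,-2.7,0,0.93,0,0,0,-1.88,0,1.04,0,0,0,0,0,0,0,0,0],
)

```text
clock: 5.42
tool_pos: [0.6417, 0.1713, 0.2784]
eef_rot: [0.053, 0.999, 0.001, -0.0]
contact_force: [0.8, 3.4, -0.2]
opening: 0.229
```

Run:
```python
from h import *
rep()
s=snap("side");cv2.imwrite("pics/s2.png",cv2.resize(s["frame"][60:300,180:500,::-1],(640,480)))
```

```text
t 5.42 tcp [0.6417 0.1713 0.2784] grasp box [148.4   3.2 233.4] jaw deg 84.0 z [-0.001  0.003 -1.   ] q [-0.16  0.78 -0.32  1.46  0.27  0.95  0.91] F [ 0.8  3.4 -0.2] open 0.229
```

View pics/s2.png

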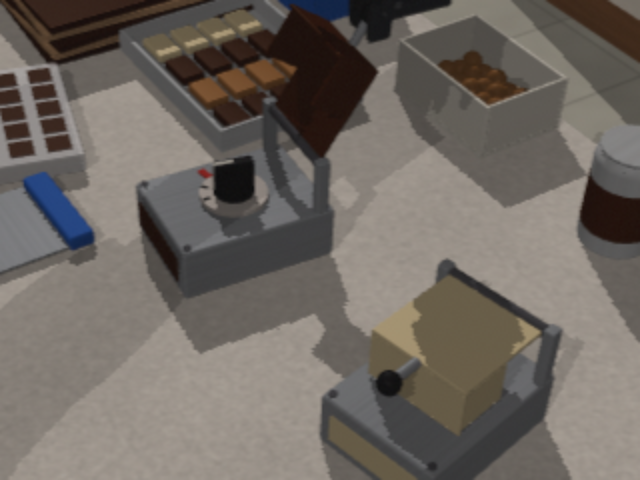

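Crop of the side view: the brown cover stands at about 2.15 rad with the gripper at its ball (370,30). The knob (235,185) and the red mark (203,173) are exposed, and the cream cover is shut. I'll lower the cover nearer its stop and release it.

Call:
carry_out(
  motion=[-1.45,0,1.08,0,0,0,-1.26,0,1.22,0,0,0,0,0,0,0,0,0],
)

```text
clock: 5.85
tool_pos: [0.6679, 0.1687, 0.2553]
eef_rot: [0.052, 0.999, 0.001, -0.001]
contact_force: [-0.7, 5.9, -1.7]
opening: 0.234
```

Call:
carry_out(
  motion=[0,0,0,0,0,0,0,0,0,0,0,0,0,0,0,0,0,0,0,0,-4,0,0,0,0,0,-5,0,0,0,0,0,-4,0,0,0],
  hand=4,
)

```text
clock: 6.6
tool_pos: [0.6683, 0.1661, 0.3896]
eef_rot: [0.053, 0.999, -0.0, 0.001]
contact_force: [1.0, 0.5, -0.4]
opening: 0.457
```

Call:
carry_out(
  motion=[5.5,0,0,0,0,0,5.5,0,0,0,0,0,5.5,0,0,0,0,0,5.5,0,0,0,0,0,5.5,0,0,0,0,0,0,0,0,0,0,0,0,0,0,0,0,0],
  hand=0,
)

```text
clock: 7.48
tool_pos: [0.3955, 0.1955, 0.3878]
eef_rot: [0.053, 0.999, 0.0, 0.001]
contact_force: [-0.7, 0.6, 1.4]
opening: 0.008
```

Run:
```python
from h import *
rep()
for n in("scene","side","wrist"):
    s=snap(n);save(s,n+"3.png")
    p,u,v=pts(s);b=box(p)*1000
    k=(abs(b[:,2]-104)<3)&(np.hypot(b[:,0],b[:,1])<35)
    if k.sum()>8: print(n,"knob top",k.sum(),cv2.minAreaRect(b[k][:,:2].astype(np.float32)),b[k].mean(0))
    w=(abs(b[:,2]-66)<5)&(np.hypot(b[:,0],b[:,1])<40)
    c=s["frame"][v,u].astype(int)
    red=(np.hypot(b[:,0],b[:,1])<60)&(abs(b[:,2]-61)<8)&(c[:,0]>c[:,1]+50)
    if red.any():print("red",red.sum(),b[red].mean(0))
    if n!="wrist":
        k=(b[:,0]>60)&(b[:,0]<230)&(abs(b[:,1])<65)&(b[:,2]>125)
        print("cover",k.sum(),np.percentile(b[k],[1,99],0).round())
    bt=(abs(b[:,2]-60)<4)&(abs(b[:,0])<100)&(abs(b[:,1])<80)
    print("box",cv2.minAreaRect(b[bt][:,:2].astype(np.float32)))
```

```text
t 7.47 tcp [0.3955 0.1955 0.3878] grasp box [-98.8   1.4 342.8] jaw deg 83.9 z [ 0.002  0.    -1.   ] q [-0.27  0.35 -0.4   1.96  0.18  0.87  0.69] F [-0.7  0.6  1.4] open 0.008
scene knob top 139 ((0.038043975830078125, 3.0221166610717773), (16.888914108276367, 42.68333435058594), 83.70394897460938) [  0.92213093   1.08692124 104.22268131]
red 22 [-12.91132578  48.91892431  62.97045748]
cover 3258 [[ 80. -50. 126.]
 [190.  54. 222.]]
box ((0.7436904907226562, 1.7018356323242188), (132.46543884277344, 169.9857635498047), 89.94755554199219)
side knob top 101 ((-1.0434913635253906, 0.4098186492919922), (17.290485382080078, 42.012271881103516), 79.26746368408203) [ -1.0148794   -0.54216958 104.15136409]
red 16 [-13.69827734  47.69153115  62.9813866 ]
cover 2469 [[ 77. -52. 126.]
 [184.  55. 222.]]
box ((-0.484375, 0.02419281005859375), (170.60943603515625, 134.98789978027344), 0.25075671076774597)
wrist knob top 110 ((-1.0158920288085938, -0.04158210754394531), (11.388960838317871, 40.526519775390625), 78.14984130859375) [ -5.3687774    1.68049993 103.10072642]
red 151 [-12.25350826  46.136694    61.17487738]
box ((-3.9700927734375, 2.0703201293945312), (161.3307647705078, 129.5189666748047), 0.3259468376636505)
```

View pics/wrist3.png

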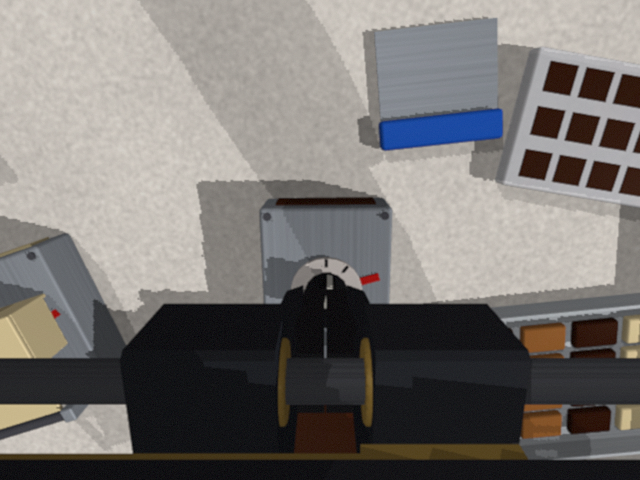

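Wrist view: closed fingers at (325,310), box front below them, red mark at (370,279). The cover rests on its stop. Its open walls would foul the gripper body if I gripped and turned the knob the full 1.3 rad. Instead I'll push the bar with the closed fingers, keeping the body across the box.

Call:
carry_out(
  motion=[-3.85,-1.75,0,0,0,0,-3.85,-1.75,0,0,0,0,0,0,4.9,0,0,0,0,0,4.9,0,0,0,0,0,4.9,0,0,0,0,0,4.9,0,0,0,0,0,4.8,0,0,0,0,0,0,0,0,0],
)

```text
clock: 8.62
tool_pos: [0.4665, 0.152, 0.1403]
eef_rot: [0.053, 0.999, -0.002, -0.003]
contact_force: [-0.3, -1.8, 1.0]
opening: 0.007
```

Run:
```python
from h import *
rep()
a=snap("scene")["frame"][120:260,350:520,::-1];b=snap("side")["frame"][90:230,220:390,::-1]
cv2.imwrite("pics/p4.png",np.hstack([cv2.resize(a,(400,330)),cv2.resize(b,(400,330))]))
```

```text
t 8.62 tcp [0.4665 0.152  0.1403] grasp box [-24.  -34.6  95.3] jaw deg 83.9 z [-0.006 -0.003 -1.   ] q [-0.31  0.81 -0.16  2.09  0.43  0.29  0.63] F [-0.3 -1.8  1. ] open 0.007
```

View pics/p4.png

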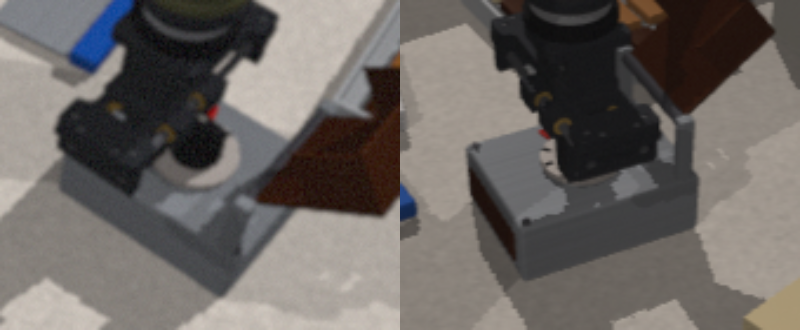

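Crops: fingers are beside the knob, knob at (205,150) in the left crop, and nothing is touching. Raising 4 mm, then pushing toward +y.

Call:
carry_out(
  motion=[0,0,-0.4,0,0,0,0,0.6,0,0,0,0,0,0.6,0,0,0,0,0,0.4,0,0,0,0,0,0.4,0,0,0,0,0,0.3,0,0,0,0,0,0,0,0,0,0],
)

```text
clock: 9.6
tool_pos: [0.469, 0.1746, 0.1472]
eef_rot: [0.053, 0.999, -0.001, -0.001]
contact_force: [-2.9, -3.8, 3.8]
opening: 0.002
```

```bash
cat >> h.py <<'E'
def knob():
    for n in("scene","side","wrist"):
        s=snap(n);p,u,v=pts(s);b=box(p)*1000;c=s["frame"][v,u].astype(int)
        k=(abs(b[:,2]-104)<2.5)&(np.hypot(b[:,0],b[:,1])<26)
        if k.sum()>15: print(n,"knob top",k.sum(),cv2.minAreaRect(b[k][:,:2].astype(np.float32)),b[k].mean(0).round(1))
        w=(b[:,2]>98)&(b[:,2]<108)&(np.hypot(b[:,0],b[:,1])<26)&(c.min(1)>110)
        if w.any():print(n,"white",w.sum(),b[w].mean(0).round(1))
E
python3 - <<'E'
from h import *
rep();knob()
E
```

```text
t 9.6 tcp [0.469  0.1746 0.1472] grasp box [-23.7 -11.8 102.2] jaw deg 83.9 z [-0.002 -0.002 -1.   ] q [-0.34  0.8  -0.17  2.06  0.41  0.32  0.61] F [-2.9 -3.8  3.8] open 0.002
scene knob top 84 ((5.053346633911133, -7.910482406616211), (32.857276916503906, 26.90557861328125), 72.2803955078125) [  6.9  -2.7 104.3]
scene white 5 [  2.1   3.5 104.8]
wrist knob top 928 ((-1.5702743530273438, -9.064842224121094), (43.77156066894531, 11.603042602539062), 5.628751754760742) [ 10.8  -6.8 102.9]
```

Call:
carry_out(
  motion=[1.8,0,0,0,0,0,0,1.15,0,0,0,0,0,0,0,0,0,-0.135,0,0,0,0,0,-0.135,0,0,0,0,0,0,0,0,0,0,0,0],
)

```text
clock: 10.5
tool_pos: [0.4539, 0.1899, 0.1473]
eef_rot: [-0.081, 0.997, 0.001, 0.001]
contact_force: [0.1, -0.2, 0.1]
opening: 0.005
```

Run:
```python
from h import *
rep();knob()
```

```text
t 10.5 tcp [0.4539 0.1899 0.1473] grasp box [-40.2   2.  102.3] jaw deg 99.3 z [ 0.001  0.001 -1.   ] q [-0.36  0.79 -0.21  2.08  0.51  0.31  0.73] F [ 0.1 -0.2  0.1] open 0.005
scene knob top 116 ((0.8202991485595703, 1.9024391174316406), (14.466651916503906, 40.7657585144043), 54.423370361328125) [  3.4  -0.2 104.4]
scene white 22 [ -7.2   8.2 105.5]
wrist knob top 1497 ((-6.934819221496582, 6.8873467445373535), (13.371697425842285, 24.833974838256836), 55.06755828857422) [ -6.6   7.5 103.3]
wrist white 753 [ -7.4   7.9 103.8]
```

Call:
carry_out(
  motion=[-1.0,-0.9,0,0,0,0,-0.2,0.15,0,0,0,0,-0.2,0.15,0,0,0,0,-0.2,0.15,0,0,0,0,-0.2,0.15,0,0,0,0,-0.2,0.15,0,0,0,0,-0.2,0.15,0,0,0,0,0,0,0,0,0,0],
)

```text
clock: 11.65
tool_pos: [0.475, 0.1923, 0.1472]
eef_rot: [-0.082, 0.997, -0.0, -0.0]
contact_force: [-3.8, -0.9, 0.4]
opening: 0.008
```

Run:
```python
from h import *
rep();knob()
```

```text
t 11.65 tcp [0.475  0.1923 0.1472] grasp box [-19.5   6.4 102.2] jaw deg 99.4 z [-0.    -0.001 -1.   ] q [-0.33  0.81 -0.24  2.02  0.5   0.37  0.76] F [-3.8 -0.9  0.4] open 0.008
side knob top 27 ((-10.26364517211914, -5.180423736572266), (29.65799903869629, 18.522598266601562), 9.231778144836426) [ -9.8  -6.3 104. ]
wrist knob top 203 ((-23.465709686279297, 2.387364387512207), (14.203272819519043, 6.2323527336120605), 55.37641143798828) [-23.3   2.  103.9]
```

Pushing with about 4 N. I'll back off 4 cm and raise the tool to look.

Call:
carry_out(
  motion=[2,0,0,0,0,0,3,0,0,0,0,0,0,0,-4,0,0,0,0,0,0,0,0,0],
)

```text
clock: 12.3
tool_pos: [0.4281, 0.1859, 0.1895]
eef_rot: [-0.082, 0.997, 0.002, 0.004]
contact_force: [0.5, 0.4, 0.3]
opening: 0.004
```

Run:
```python
from h import *
rep();knob()
a=snap("scene")["frame"][120:260,350:520,::-1];b=snap("wrist")["frame"][:,:,::-1]
cv2.imwrite("pics/p5.png",np.hstack([cv2.resize(a,(400,400)),cv2.resize(b,(400,400))]))
```

```text
t 12.3 tcp [0.4281 0.1859 0.1895] grasp box [-65.1  -4.6 144.5] jaw deg 99.4 z [ 0.007  0.005 -1.   ] q [-0.35  0.7  -0.26  2.14  0.49  0.35  0.72] F [0.5 0.4 0.3] open 0.004
scene knob top 123 ((0.47336435317993164, 2.557506561279297), (13.883925437927246, 45.1598014831543), 15.568564414978027) [  1.2   1.1 104.2]
scene white 25 [ -2.5  12.8 105.3]
side knob top 77 ((-0.2845892906188965, -0.26442527770996094), (16.192827224731445, 40.07536315917969), 10.10564136505127) [ -0.5  -1.8 104.2]
side white 7 [ -1.8  11.5 104.7]
wrist knob top 1228 ((-2.148139238357544, 10.507882118225098), (13.344057083129883, 25.133769989013672), 15.26434326171875) [ -2.7  10.2 103.2]
wrist white 478 [ -2.5  12.8 103.8]
```

View pics/p5.png

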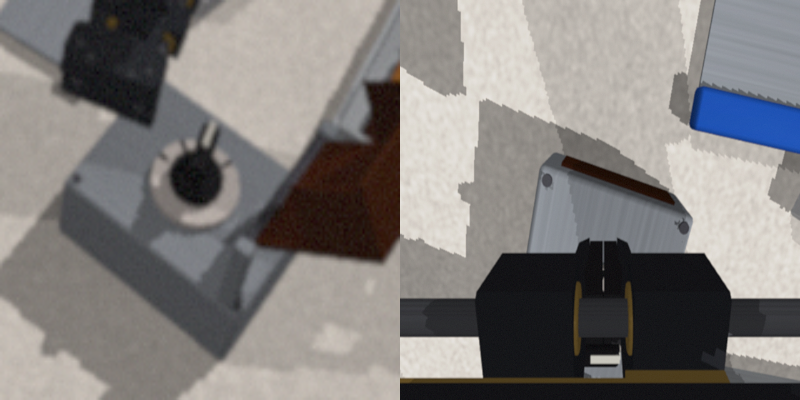

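Left crop: the white pointer at (208,130) points toward the mark and hides it. The fit gives 1.30. I'll take one closer look from above, clear of the cover.

Call:
carry_out(
  motion=[0,0,-5,0,0,0,0,0,-5,0,0,0,0,0,-5.5,0,0,0,-4,0,0,0,0,0,-4,0,0,0,0,0,-2,0,0,0,0,0,0,0,0,0,0,0],
)

```text
clock: 13.42
tool_pos: [0.5251, 0.2006, 0.3411]
eef_rot: [-0.081, 0.997, 0.0, -0.0]
contact_force: [-1.1, 1.2, -0.3]
opening: 0.005
```

Run:
```python
from h import *
rep();knob()
s=snap("wrist");p,u,v=pts(s);b=box(p)*1000;c=s["frame"][v,u].astype(int)
red=(np.hypot(b[:,0],b[:,1])<60)&(abs(b[:,2]-61)<8)&(c[:,0]>c[:,1]+50)
print("red",red.sum(),b[red].mean(0) if red.any() else "")
k=(np.hypot(b[:,0],b[:,1])<32)&(b[:,2]>62)&(b[:,2]<78);print("foot",k.sum(),cv2.minEnclosingCircle(b[k][:,:2].astype(np.float32)))
cu,cv_=int(np.median(u[k])),int(np.median(v[k]))
y0,x0=max(0,cv_-120),max(0,cu-160);cv2.imwrite("pics/p6.png",cv2.resize(s["frame"][y0:y0+240,x0:x0+320,::-1],(800,600)))
for n in("scene","side"):
    s=snap(n)
    for m in finder.masks_of(s,"white_cover")[:2]:
        p,u,v=pts(s,m["pixels"]);print(n,round(m["p"],2),np.median(p,0).round(3),np.percentile(p[:,2],98).round(3))
```

```text
t 13.43 tcp [0.5251 0.2006 0.3411] grasp box [ 29.5  20.  296.1] jaw deg 99.3 z [-0.001 -0.    -1.   ] q [-0.17  0.59 -0.46  1.7   0.31  0.93  0.98] F [-1.1  1.2 -0.3] open 0.005
scene knob top 123 ((0.4612245559692383, 2.729633331298828), (13.217940330505371, 45.326393127441406), 14.609214782714844) [  1.    1.2 104.3]
scene white 24 [ -2.5  13.2 105.3]
side knob top 85 ((-0.2040085792541504, 0.6528797149658203), (15.28518295288086, 41.1589469909668), 12.545356750488281) [ -0.3  -0.8 104.1]
side white 11 [ -2.7  14.9 104.9]
wrist knob top 951 ((0.1370953917503357, 2.346284866333008), (13.26992130279541, 41.99269485473633), 15.569389343261719) [  0.3   2.4 103.1]
wrist white 239 [ -2.2  11.9 103.6]
red 225 [-12.18053563  46.16643146  61.11099179]
foot 3637 ((0.0006672842428088188, -0.0001276668772334233), 31.998844146728516)
scene 0.89 [ 0.215 -0.281  0.118] 0.123
scene 0.8 [ 0.53  -0.144  0.118] 0.123
side 0.7 [ 0.509 -0.15   0.118] 0.123
side 0.64 [ 0.202 -0.286  0.118] 0.123
```

View pics/p6.png

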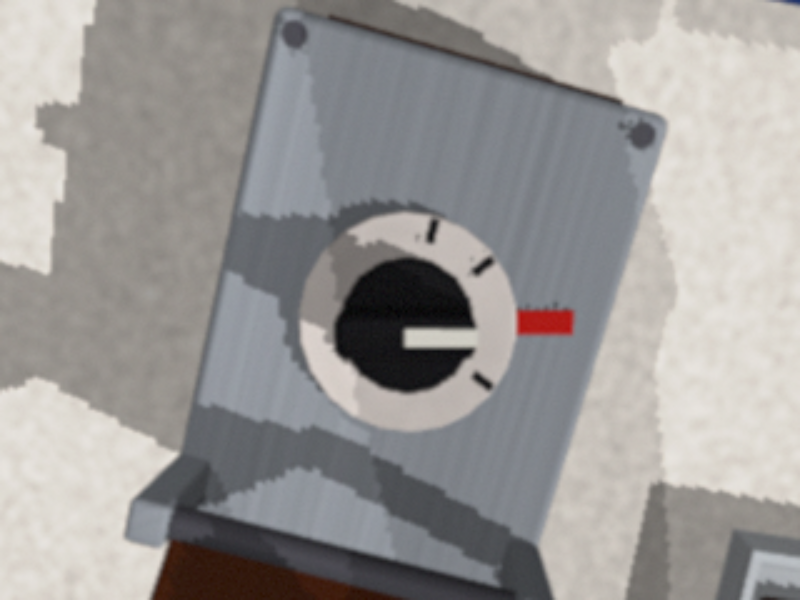

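Close-up: the white pointer (440,338) runs parallel to the red mark (545,322). The offset between them is parallax from their different heights. Measured angles are 1.299 for the pointer and 1.297 for the mark.

```bash
python3 -c "
from h import *
s=snap('side');p,u,v=pts(s);b=box(p)*1000;k=(b[:,0]>60)&(b[:,0]<230)&(abs(b[:,1])<65)&(b[:,2]>125)&(b[:,2]<235)
print('cover',k.sum(),np.percentile(b[k],[1,99],0).round());print(workorder.finish_job())"
```

```text
cover 2457 [[ 78. -52. 126.]
 [185.  55. 222.]]
the job is handed in; nothing more can be done
None
```

The job is done and handed in at about 13.5 s on the robot's clock, well under the 54 s limit; no verdict was reported.

- **Brown cover:** I pinched the ball, swung the cover over its hinge to about 2.4 rad and let go. It rests on its stop by itself and had not moved between the look after release and the check at hand-in.
- **Knob:** I turned it clockwise by pushing the bar with the closed fingers. Gripping and turning it would have run the gripper body into the open cover. The wrist camera puts the pointer at 1.299 rad and the red mark at 1.297. The scene camera gave about 1.31 to 1.32 and the side camera, with few pixels, about 1.35.
- **Cream cover:** It reads the same height (118 mm) as at the start, so it is still shut. The orange look-alike was not touched.
- **Robot:** The gripper is clear of everything, and the measured contact force is near zero (about 1 N, noise level).

My first box position was about 2 mm off in y. I allowed for about 1 mm of that when pushing, and the final angle was read relative to the knob's own centre.

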